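# Switch on the lamp supply under its sprung guard

## Robot

A 6-joint arm with a two-finger parallel gripper is mounted at the origin on the work surface. World frame = base frame: x ahead of the robot, y to its left, z up, the work surface at z = 0. Lengths are in m, angles in rad, forces in N, time in s.
With the tool pointing down it reaches from about 0.35 to 0.875 m from the base axis. Payload 15.5 kg.
Tool frame: the origin (TCP) lies on the centre line of the jaws, within the pads' length; the fingertips stand env.nose_length ahead of it and the grasp point (between the pads) is the TCP (env.nose_length is the distance from the TCP to the fingertips, in m); z points along the fingers, y is the line along which they close (so a half turn about z gives the same grasp; the last joint's range is limited). The gripper opens to 85 mm and grips with 20 to 120 N. Pads are 22 mm wide; open, the fingers measure 114 mm over their backs; the gripper's body (76 mm by 85 mm) begins 54 mm behind the grasp point. The pads swing forward as they close: fully open they stand 13 mm farther back than shut.
Start: joints at [1.192, 0.494, 1.345, -0, 1.302, -0.096], TCP at [0.174, 0.6, 0.25] pointing down, gripper open.
Joint ranges: [-2.91, 2.91], [-0.82, 2.16], [0.22, 2.67], [-1.22, 4.37], [0.12, 2.79], [-3.08, 3.08]. Speed limits (rad/s): [1.89, 1.89, 2.57, 3.01, 3.01, 3.01].

## Interface

Orientations are given as a 3x3 rotation matrix whose columns are the frame's x, y, z axes.
In Python, from rig import env gives the robot as it stands. The module is installed in compiled form; this text tells all that it offers.
- The arm moves only by the tool drive_tool, never from a script. Its argument "rows" is one flat list of numbers, 6 for each row, row after row: the shift along the tool's x, y, z each as a share of 0.04 m, from -1 to 1, then the turn, a rotation vector about the tool's x, y, z each as a share of 0.12 rad, from -1 to 1. In form: [tx, ty, tz, ax, ay, az, tx, ty, tz, ax, ay, az, ...]. A call has 1 to 5 rows; each row shifts and turns the commanded pose from where the row before left it, along the tool's axes as they then stand; what a row does not reach is not made up. A row lasts 1/12 s, in which the tool goes at most 41.7 mm and 7.16 degrees, less where a joint would pass 70% of its speed; a pose out of reach is approached as far as the arm can. A call with a number of a shift or a turn outside -1 to 1 is refused whole. A call with a gripper value outside its range is refused whole. "gripper" is the closure, from -1 (fully open) to 1 (shut), set as the call begins (left out, the last holds). The fingers move at their own pace and stop on an object; "grip_force" is the grip in N (left out, the last holds). Time passes only in rows, so rows that do not move let the fingers close. It gives the time, the measured TCP pose, the force, the opening and the grip force at its end, in the units of the state.
- env.get_state(): the state, without advancing time (a new reading comes with each control period).
- env.get_image(name): name is "side" or "top"; returns (picture, depth): 480x640x3 uint8, red, green, blue; 480x640 float32, m along the optical axis (not along the pixel's ray), 0 where there is no reading.
- env.get_calibration(name): a dict with "camera_matrix" (3x3 intrinsics, pixels), "k1" (the pictures are not rectified: a ray, as slopes to the right and down, at radius r is drawn at 1 + k1 r^2 times it, then the intrinsics apply), "position" and "attitude" of the camera in the world. Camera axes: x right, y down, z forward; pixel columns grow to the right and rows downward; lengths in m; the calibration is good to about 2 mm. A picture is of the moment at which its call begins. get_calibration takes no time and is no camera call.
- env.hand_in(): hands the job in; it is judged then, once.
The state is a dict: "clock": time; "q": joint angles; "qvel": joint speeds; "joint_efforts": joint torques, N m; "tcp_pos": TCP position; "tool_rot": TCP orientation; "force": force on the tool from outside, world axes, zero at the start; "wrist_torque": the same for the moment, N m; "gripper_width": opening from 0.0 (shut) to 1.0 (fully open); "grip_force": force on a finger pad.
Only numpy, scipy, OpenCV 4.12 (cv2) and the standard library are available. Lean on these libraries where they do the work, as an engineer would, in place of code of your own. Each camera call takes 0.05 s, during which the arm holds its last target. There are 200 camera calls.

## Task

Switch on the lamp supply, the box with the wide clear switch cover: raise the self-closing cover by its bar, push the toggle beneath it all the way over to the rear, towards the cover's hinge, while the cover is still well up, and let the cover come down fully shut over it. Leave the other supply, with the narrow cover, as it is, and do not disturb the bottle, the case or the beaker.

Things in the scene. Friction and masses are not known exactly. Their poses are not given: they have to be found in the camera images.
- lamp_supply: Fixed white box 220 (x) x 170 (y) x 50 mm high with the WIDE switch cover (120 mm); origin at the centre of its underside, on the bench. Its x axis points from the front (robot's side) to the cover's hinge at the rear, z up; yaw within 0.25 rad. On top a fixed grey surround (x -33 to +83, 112 wide, wall tops at height 74) round the toggle. Below, x and heights are in this frame, mm.
- pump_supply: The other supply, to be left alone: the same box, axes and mechanism, but with a NARROW switch cover (70 mm) and a bar 56 mm long.
- lamp_bar (a point): Middle of the lamp cover's lifting bar: a round dark rubber sleeve, 16 mm diameter, 76 long, along y, turning freely on its axle, so fingers pinching it from above (closing along x) may stay upright as the cover swings. Arms at its ends hold it 60 mm in front of the cover's edge (52 mm clear gap). 180 mm from the hinge axis. Shut: x -95, height 105, 47 mm clear beneath. Upright: on top, height 285.
- lamp_hinge (a point): Middle of the lamp cover's hinge axis (along y): x +85, height 105; fixed.
- lamp_guard (a joint): Lamp cover angle, rad: 0 shut, 1.57 upright, stop 1.75. Clear plate 120 (x) x 120 mm, skirts 12 deep at front and sides. Spring and damper close it: raising at the bar takes 1 to 3 N at 0.3 rad/s; let go from 1.65 it sinks slowly by itself, about 6 s to reach 1.0 rad and 12 to 14 s in all to lie shut. It may rest on a hand beneath it and sinks on when the hand leaves.
- lamp_tip (a point): Top of the lamp toggle: steel stem with a black paddle, 30 (y) x 10 x 26 mm; top 47 mm from its pivot, which is at x +7, height 51. Off: leans to the front, top at x -11, height 94. On: leans to the rear, top at x +25, height 94. The paddle spans heights 70 to 94.
- lamp_toggle (a joint): Lamp toggle angle, rad: 0 off (leaning 0.4 to the front), 0.8 on (leaning 0.4 to the rear, at its stop). It starts within 0.12 of off and stays where it is left; about 2 N on the paddle towards the rear (+x) moves it.
- pump_guard (a joint): Angle of the pump supply's narrow cover, 0 shut; to be left shut.
- pump_toggle (a joint): Angle of the pump supply's toggle, 0 to 0.8 as for the lamp; to be left as it is.
- pump_tip (a point): Top of the pump supply's toggle.
- bottle: Bystander: amber glass bottle, 66 mm diameter, 160 mm high, standing; origin at the centre of its underside.
- case: Bystander: cuvette case, blue with a clear lid, 110 x 75 x 38 mm; origin at the centre of its underside.
- beaker: Bystander: glass beaker, 72 mm diameter, 90 mm high, standing; origin at the centre of its underside.

How it is judged:
On the way, in this order (a step that is already met when the one before it is completed fails the run):
1. the lamp cover is raised past 0.8 rad with the toggle still off (value of joint lamp_guard above 0.8 rad and value of joint lamp_toggle below 0.3 rad), for 0.2 s.
2. the toggle is pushed over (past 0.68 of 0.8 rad) while the cover is still up (above 0.4 rad) (value of joint lamp_toggle above 0.68 rad and value of joint lamp_guard above 0.4 rad), for 0.1 s.
At the end, for the whole second after the job is handed in: The lamp toggle is over to the rear (beyond 0.68 of 0.8 rad), the lamp cover lies shut (below 0.04 rad) and still; the pump supply's cover is shut (below 0.06 rad) and its toggle's top within 6 mm of its start; bottle, case and beaker are within 40 mm of where they stood (value of joint lamp_toggle above 0.68 rad and value of joint lamp_guard below 0.04 rad and velocity of joint lamp_guard between -0.05 and 0.05 rad/s and value of joint pump_guard below 0.06 rad and distance of pump_tip from where it was at the start of the episode below 0.006 m and distance of each of bottle, case, beaker from where it was at the start of the episode below 0.04 m); the robot touches nothing.
It fails at once if the bottle is shoved or knocked over (distance of bottle from where it was at the start of the episode above 0.04 m).
It fails at once if the case is shoved or knocked over (distance of case from where it was at the start of the episode above 0.04 m).
It fails at once if the beaker is shoved or knocked over (distance of beaker from where it was at the start of the episode above 0.04 m).
It fails at once if the pump supply's cover is raised (value of joint pump_guard above 0.25 rad).
It fails at once if the pump supply's toggle is moved (distance of pump_tip from where it was at the start of the episode above 0.012 m).
It also fails if it takes over 64 s, if anything falls off the work surface, if the arm or the gripper's body presses on something with over 40 N, if the wrist force passes 120 N, or if a joint passes its speed limit or range.

## Working session

There is one attempt and no reset: what is moved stays moved. The work goes in short steps, Python scripts to look and compute and a tool call to move; the robot and the scene stay as the last step left them, time stands still between calls to the robot, and variables do not carry over. Pictures are saved under pics/ and viewed, at most 10 in all, crops included, and the job is handed in when it is done.

Besides the shell and the picture viewer there is one more tool, called after ">>>" as name(argument=value, ...) on one line, values as JSON. drive_tool: Moves the arm, as the interface text tells. Its arguments: {"type":"object","properties":{"rows":{"type":"array"},"gripper":{"type":"number"},"grip_force":{"type":"number"}},"required":["rows"]}

```bash
mkdir -p pics; cat > h.py <<'E'
import numpy as np, cv2
from rig import env
def grab(n):
    p,d=env.get_image(n); c=env.get_calibration(n); return p,d,c
def world(u,v,d,c):
    K=np.array(c["camera_matrix"]); xd=(u-K[0,2])/K[0,0]; yd=(v-K[1,2])/K[1,1]
    x,y=xd,yd
    for _ in range(10):
        s=1+c["k1"]*(x*x+y*y); x,y=xd/s,yd/s
    return np.stack([x*d,y*d,d*np.ones_like(x)],-1)@np.array(c["attitude"]).T+np.array(c["position"])
def cloud(d,c):
    v,u=np.mgrid[:480,:640].astype(float); return world(u,v,d,c)
E
python3 - <<'E'
from h import *
for n in("top","side"):
    p,d,c=grab(n); cv2.imwrite(f"pics/{n}0.png",p[:,:,::-1]); np.savez(f"{n}0.npz",d=d,p=p); print(n,c)
print(env.get_state(),env.nose_length)
E
```

```text
top {'camera_matrix': array([[621.86300353,   0.        , 311.97434441],
       [  0.        , 621.86300353, 237.72197395],
       [  0.        ,   0.        ,   1.        ]]), 'k1': -0.16130063537799916, 'position': array([ 0.3739494 , -0.01574038,  1.79911195]), 'attitude': array([[ 2.28784623e-02, -9.91375991e-01,  1.29035731e-01],
       [-9.99738189e-01, -2.27334136e-02,  2.59704856e-03],
       [ 3.58771062e-04, -1.29061365e-01, -9.91636544e-01]])}
side {'camera_matrix': array([[591.64892123,   0.        , 310.06321363],
       [  0.        , 591.64892123, 240.02422103],
       [  0.        ,   0.        ,   1.        ]]), 'k1': -0.19414607967767325, 'position': array([ 0.3560841 , -1.04750273,  0.78161671]), 'attitude': array([[ 0.9783741 , -0.10032645,  0.18088316],
       [-0.20642925, -0.528896  ,  0.82319863],
       [ 0.01307978, -0.84273579, -0.53816847]])}
{'clock': 0.1, 'q': array([ 1.19252870e+00,  4.94099483e-01,  1.34604996e+00, -8.71186964e-06,
        1.30250578e+00, -9.55059605e-02]), 'qvel': array([-0.0017476 , -0.00232526, -0.00155822,  0.0011755 , -0.00063275,
        0.00017156]), 'joint_efforts': array([ 3.73168528e-03, -8.83593535e+01, -3.84563720e+01,  3.88222115e-04,
        5.16579006e-03,  5.92507513e-05]), 'tcp_pos': array([0.17427397, 0.59990382, 0.24977979]), 'tool_rot': array([[-9.60289199e-01,  2.79006282e-01, -3.84612040e-04],
       [ 2.79006532e-01,  9.60288693e-01, -9.90553464e-04],
       [ 9.29679537e-05, -1.05852706e-03, -9.99999435e-01]]), 'force': array([-0.36019568,  0.0404141 ,  0.61434349]), 'wrist_torque': array([ 0.01671526, -0.01944764, -0.02568657]), 'grip_force': 0.0, 'gripper_width': 1.0014050510409132} 0.019
```

View pics/top0.png

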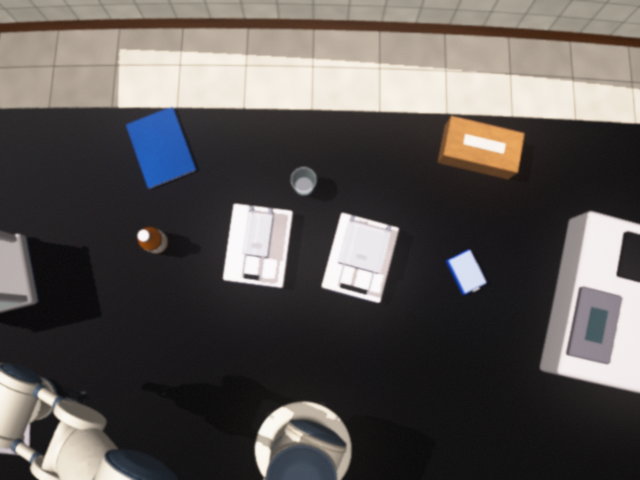

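View pics/side0.png

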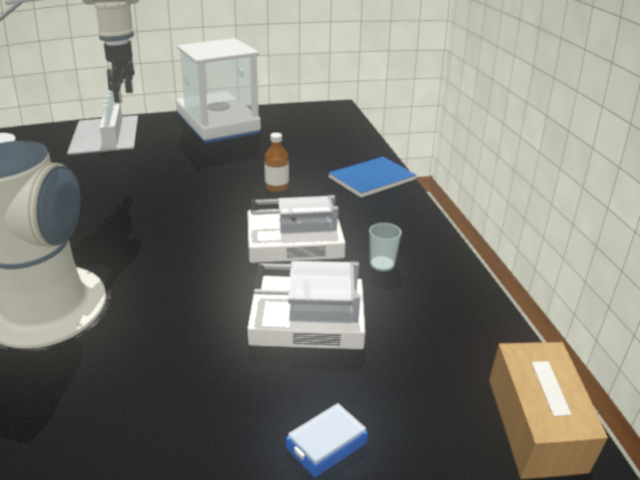

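The top view shows the lamp supply (wide cover) at about (360,257) and the pump supply at (258,246). The beaker is at (303,181), the bottle at (152,239) and the case at (466,271). Next I fit the lamp box.

```bash
python3 - <<'E'
from h import *
c=env.get_calibration("top"); f=np.load("top0.npz"); W=cloud(f["d"].astype(float),c)
def fit(u0,u1,v0,v1,side):
    m=np.zeros((480,640),bool); m[v0:v1,u0:u1]=1
    b=m&(W[...,2]>.042)&(W[...,2]<.058)&(f["p"].min(-1)>90)
    r=cv2.minAreaRect(W[b][:,:2].astype(np.float32)*1000); print(b.sum(),r, np.median(W[b][:,2]))
    bp=cv2.boxPoints(r); e=[bp[1]-bp[0],bp[2]-bp[1]]; e=max(e,key=np.linalg.norm); e=e/np.linalg.norm(e); e=e if e[0]>0 else -e
    yaw=np.arctan2(e[1],e[0]); o=np.array(r[0]); R=np.array([[np.cos(yaw),-np.sin(yaw)],[np.sin(yaw),np.cos(yaw)]])
    print("yaw",yaw,"o",o,"bar",o+R@[-95,0],"hinge",o+R@[85,0])
    t=m&(W[...,2]>.085); L=(W[t][:,:2]*1000-o)@R; z=W[t][:,2]*1000
    for x0 in range(-120,110,10):
        s=(L[:,0]>x0)&(L[:,0]<x0+10)
        if s.any(): print(x0,s.sum(),L[s,1].min().round(),L[s,1].max().round(),np.median(z[s]).round())
fit(315,408,200,310,0)
fit(215,300,195,295,0)
E
python3 - <<'E'
import cv2
p=cv2.imread('pics/top0.png'); cv2.imwrite('pics/crop0.png',cv2.resize(p[195:310,210:410],None,fx=4,fy=4,interpolation=cv2.INTER_CUBIC))
E
```

```text
2184 ((550.6177368164062, -147.78790283203125), (171.28945922851562, 221.24252319335938), 76.0503921508789) 0.05001833931856059
yaw -0.24346666 o [ 550.61773682 -147.78790283] bar [ 458.41946745 -124.88639559] hinge [ 633.1109252 -168.2787251]
-110 35 -37.0 37.0 110.0
-100 120 -45.0 45.0 110.0
-90 44 -45.0 45.0 108.0
-80 16 -46.0 44.0 105.0
-70 20 -45.0 45.0 106.0
-60 17 -45.0 45.0 108.0
-50 17 -45.0 44.0 109.0
-40 107 -60.0 60.0 106.0
-30 161 -60.0 59.0 106.0
-20 154 -60.0 60.0 106.0
-10 159 -60.0 60.0 106.0
0 165 -60.0 60.0 106.0
10 154 -60.0 60.0 107.0
20 163 -60.0 60.0 107.0
30 156 -60.0 60.0 107.0
40 153 -58.0 60.0 107.0
50 159 -61.0 60.0 107.0
60 159 -60.0 59.0 107.0
70 156 -60.0 60.0 107.0
80 144 -60.0 60.0 108.0
90 31 -57.0 58.0 110.0
2923 ((579.1970825195312, 142.94390869140625), (170.96258544921875, 221.6599884033203), 84.3578109741211) 0.04988174461836237
yaw -0.09847484 o [579.19708252 142.94390869] bar [484.65733141 152.28390594] hinge [663.78528088 134.58706905]
-110 20 -20.0 19.0 109.0
-100 74 -28.0 28.0 110.0
-90 36 -29.0 27.0 106.0
-80 16 -28.0 27.0 108.0
-70 18 -29.0 27.0 106.0
-60 17 -28.0 28.0 107.0
-50 19 -29.0 26.0 110.0
-40 68 -37.0 33.0 107.0
-30 92 -36.0 34.0 105.0
-20 96 -36.0 33.0 107.0
-10 91 -36.0 34.0 107.0
0 96 -37.0 33.0 107.0
10 91 -36.0 32.0 107.0
20 94 -37.0 34.0 107.0
30 96 -35.0 32.0 107.0
40 93 -37.0 34.0 107.0
50 86 -36.0 32.0 107.0
60 96 -36.0 34.0 107.0
70 88 -36.0 34.0 107.0
80 89 -37.0 34.0 108.0
90 32 -34.0 31.0 111.0
```

View pics/crop0.png

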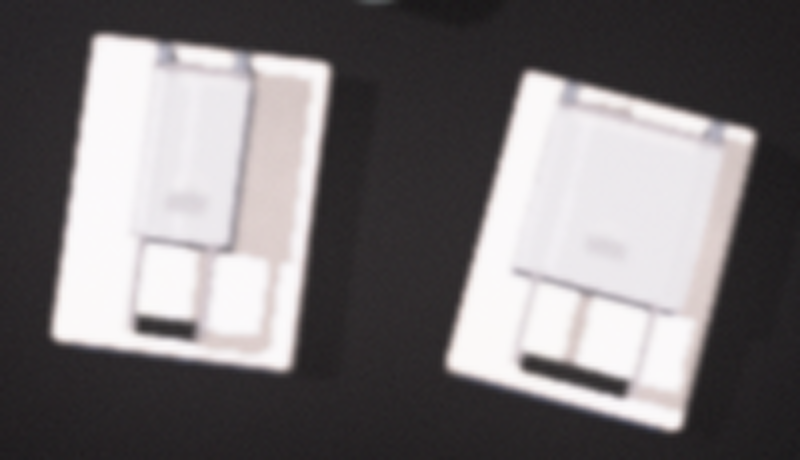

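The lamp supply is at (551,-148) mm, yaw -0.243. I'm swinging the tool over to above its bar at about (458,-125) mm.

>>> drive_tool(rows=[-0.8,-0.75,0,0,0,0.48,-0.8,-0.75,0,0,0,0.48,-0.8,-0.75,0,0,0,0.48,-0.8,-0.75,0,0,0,0.48,-0.8,-0.75,0,0,0,0.48], gripper=0)

```text
clock: 0.52
tcp_pos: [0.2594, 0.4088, 0.25]
tool_rot: [[-0.84, 0.542, -0.0], [0.542, 0.84, -0.0], [-0.0, -0.0, -1.0]]
force: [1.9, -0.4, 1.0]
gripper_width: 0.501
grip_force: 0.0
```

>>> drive_tool(rows=[-0.95,-0.04,0,0,0,0.66,-0.95,-0.04,0,0,0,0.66,-0.95,-0.04,0,0,0,0.66,-0.95,-0.04,0,0,0,0.66,-0.95,-0.04,0,0,0,0.66])

```text
clock: 0.93
tcp_pos: [0.3958, 0.2774, 0.2502]
tool_rot: [[-0.565, 0.825, 0.0], [0.825, 0.565, 0.0], [-0.0, 0.0, -1.0]]
force: [0.4, 0.6, 0.9]
gripper_width: 0.5
grip_force: 0.0
```

>>> drive_tool(rows=[-0.95,-0.04,0,0,0,0.66,-0.95,-0.04,0,0,0,0.66,-0.95,-0.04,0,0,0,0.66,-0.95,-0.04,0,0,0,0.66,-0.95,-0.04,0,0,0,0.66])

```text
clock: 1.35
tcp_pos: [0.4693, 0.1032, 0.2502]
tool_rot: [[-0.203, 0.979, 0.0], [0.979, 0.203, 0.0], [0.0, 0.0, -1.0]]
force: [0.6, 0.2, -0.0]
gripper_width: 0.499
grip_force: 0.0
```

>>> drive_tool(rows=[-0.95,-0.04,0,0,0,0.66,-0.95,-0.04,0,0,0,0.66,-0.95,-0.04,0,0,0,0.66,-0.95,-0.04,0,0,0,0.66,0,0,0,0,0,0])

```text
clock: 1.77
tcp_pos: [0.4756, -0.0518, 0.2501]
tool_rot: [[0.118, 0.993, -0.0], [0.993, -0.118, -0.002], [-0.002, 0.0, -1.0]]
force: [1.1, 0.8, -0.3]
gripper_width: 0.496
grip_force: 0.0
```

```bash
cat >> h.py <<'E'
O=np.array([550.6,-147.8,0]); YAW=-0.2435
RL=np.array([[np.cos(YAW),-np.sin(YAW),0],[np.sin(YAW),np.cos(YAW),0],[0,0,1]])
def rep():
    from scipy.spatial.transform import Rotation as Ro
    s=env.get_state(); p=RL.T@(s["tcp_pos"]*1000-O); R=RL.T@s["tool_rot"]
    N=np.array([[0,1,0],[1,0,0],[0,0,-1.]])  # nominal tool axes (cols) in lamp frame
    print("t",round(s["clock"],2),"lamp xyz",p.round(1),"rotvec tool vs nominal",Ro.from_matrix(N.T@R).as_rotvec().round(3),
     "F",(RL.T@s["force"]).round(1),"w",round(s["gripper_width"],3),"grip",round(s["grip_force"],1),"q",s["q"].round(2))
    return s
E
python3 -c "from h import *;rep()"
```

```text
t 1.77 lamp xyz [-95.9  75.1 250.1] rotvec tool vs nominal [-0.    -0.002 -0.125] F [ 0.9  1.1 -0.3] w 0.496 grip 0.0 q [-0.23  0.29  1.7  -0.    1.16 -0.11]
```

>>> drive_tool(rows=[0,0,0,0,0,1,-0.94,0,0,0,0,0.04,-0.94,0.02,0,0,0,0,0,0,1,0,0,0,0,0,0,0,0,0])

```text
clock: 2.18
tcp_pos: [0.4571, -0.1206, 0.2064]
tool_rot: [[0.234, 0.972, -0.005], [0.972, -0.234, 0.002], [0.001, -0.005, -1.0]]
force: [-2.6, 1.2, -1.9]
gripper_width: 0.503
grip_force: 0.0
```

```bash
python3 - <<'E'
from h import *
rep(); p,d,c=grab("side"); cv2.imwrite("pics/s1.png",cv2.resize(p[140:360,150:430],None,fx=2.5,fy=2.5)[:,:,::-1])
E
```

```text
t 2.18 lamp xyz [-97.3   3.9 206.4] rotvec tool vs nominal [ 0.005  0.001 -0.007] F [-2.8  0.5 -1.9] w 0.503 grip 0.0 q [-0.38  0.34  1.76 -0.    1.04 -0.15]
```

View pics/s1.png

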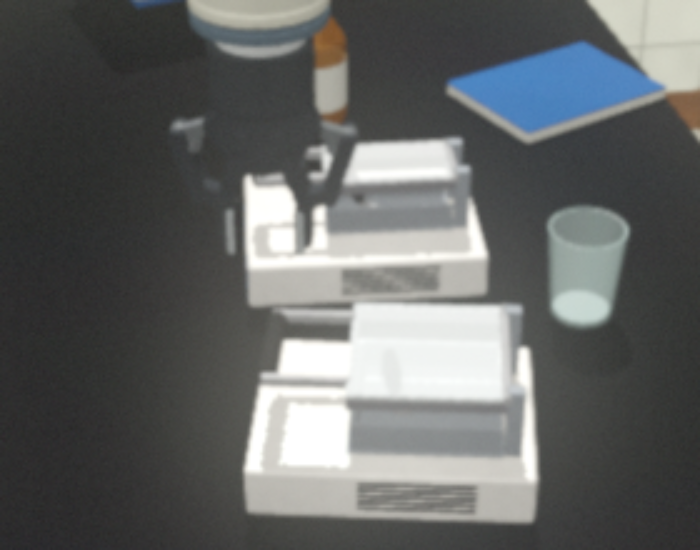

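The gripper is straddling above the lamp bar (left end of the lower box, about (270,350) in the crop), and the view is clear. I'll go down and pinch.

>>> drive_tool(rows=[-0.08,0.06,0.9,0,0,0.05,0,0,0.9,0,0,0,0,0,0.72,0,0,0,0,0,0,0,0,0,0,0,0,0,0,0])

```text
clock: 2.65
tcp_pos: [0.461, -0.1226, 0.11]
tool_rot: [[0.236, 0.972, -0.002], [0.972, -0.236, 0.001], [0.0, -0.002, -1.0]]
force: [0.0, -0.2, 1.0]
gripper_width: 0.499
grip_force: 0.0
```

>>> drive_tool(rows=[0,0,0,0,0,0,0,0,0,0,0,0,0,0,0,0,0,0,0,0,0,0,0,0,0,0,0,0,0,0], gripper=1, grip_force=25)

```text
clock: 3.07
tcp_pos: [0.4585, -0.1224, 0.1106]
tool_rot: [[0.237, 0.972, -0.004], [0.972, -0.237, 0.001], [0.0, -0.004, -1.0]]
force: [-15.7, 2.8, 1.0]
gripper_width: 0.173
grip_force: 27.2
```

```bash
python3 -c "from h import *;rep()"
```

```text
t 3.07 lamp xyz [-95.5   2.4 110.6] rotvec tool vs nominal [ 0.004  0.    -0.004] F [-15.9  -1.1   1. ] w 0.173 grip 27.2 q [-0.39  0.49  1.86 -0.    0.79 -0.15]
```

>>> drive_tool(rows=[0,0.01,-0.2,0,0,0,0,0.01,-0.2,0,0,0,0,0.01,-0.2,0,0,0,0,0.02,-0.2,0,0,0,0,0.03,-0.2,0,0,0])

```text
clock: 3.48
tcp_pos: [0.4622, -0.1234, 0.151]
tool_rot: [[0.237, 0.972, -0.003], [0.972, -0.237, 0.001], [0.0, -0.003, -1.0]]
force: [-8.8, 1.6, -2.8]
gripper_width: 0.173
grip_force: 26.8
```

>>> drive_tool(rows=[0,0.067,-0.19,0,0,0,0,0.067,-0.19,0,0,0,0,0.067,-0.19,0,0,0,0,0.067,-0.19,0,0,0,0,0.067,-0.19,0,0,0])

```text
clock: 3.9
tcp_pos: [0.4747, -0.1264, 0.189]
tool_rot: [[0.237, 0.972, -0.004], [0.972, -0.237, 0.001], [0.0, -0.004, -1.0]]
force: [-11.0, 1.1, 0.9]
gripper_width: 0.172
grip_force: 27.1
```

```bash
python3 -c "from h import *;rep()"
```

```text
t 3.9 lamp xyz [-78.8   2.4 189. ] rotvec tool vs nominal [ 0.004  0.    -0.004] F [-10.9  -1.5   0.9] w 0.172 grip 27.1 q [-0.38  0.39  1.74 -0.    1.02 -0.14]
```

>>> drive_tool(rows=[0,0.1,-0.171,0,0,0,0,0.1,-0.171,0,0,0,0,0.108,-0.171,0,0,0,0,0.108,-0.171,0,0,0,0,0.108,-0.171,0,0,0])

```text
clock: 4.32
tcp_pos: [0.4952, -0.1315, 0.2235]
tool_rot: [[0.237, 0.972, -0.003], [0.972, -0.237, 0.001], [-0.0, -0.003, -1.0]]
force: [-11.3, 2.3, 3.6]
gripper_width: 0.174
grip_force: 27.3
```

>>> drive_tool(rows=[0,0.143,-0.143,0,0,0,0,0.143,-0.143,0,0,0,0,0.143,-0.143,0,0,0,0,0.143,-0.143,0,0,0,0,0.143,-0.143,0,0,0])

```text
clock: 4.73
tcp_pos: [0.5232, -0.1384, 0.2529]
tool_rot: [[0.237, 0.971, -0.002], [0.972, -0.237, 0.0], [-0.0, -0.002, -1.0]]
force: [-12.7, 1.4, 8.4]
gripper_width: 0.176
grip_force: 27.8
```

>>> drive_tool(rows=[0,0.172,-0.107,0,0,0,0,0.172,-0.107,0,0,0,0,0.172,-0.107,0,0,0,0,0.172,-0.107,0,0,0,0,0.172,-0.107,0,0,0])

```text
clock: 5.15
tcp_pos: [0.5579, -0.147, 0.2752]
tool_rot: [[0.237, 0.971, 0.001], [0.971, -0.237, -0.001], [-0.001, 0.001, -1.0]]
force: [-6.6, 0.8, 6.6]
gripper_width: 0.176
grip_force: 27.7
```

```bash
python3 -c "from h import *;rep()"
```

```text
t 5.15 lamp xyz [  6.9   2.5 275.2] rotvec tool vs nominal [-0.001 -0.001 -0.004] F [-6.6 -0.8  6.6] w 0.176 grip 27.7 q [-0.36  0.4   1.43 -0.    1.3  -0.12]
```

>>> drive_tool(rows=[0,0.191,-0.066,0,0,0,0,0.191,-0.066,0,0,0,0,0.191,-0.066,0,0,0,0,0.191,-0.066,0,0,0,0,0.191,-0.066,0,0,0])

```text
clock: 5.57
tcp_pos: [0.5958, -0.1564, 0.2886]
tool_rot: [[0.237, 0.971, 0.003], [0.971, -0.237, -0.002], [-0.001, 0.003, -1.0]]
force: [-4.9, -1.3, 3.3]
gripper_width: 0.173
grip_force: 27.3
```

>>> drive_tool(rows=[0,0.2,-0.022,0,0,0,0,0.2,-0.022,0,0,0,0,0.2,-0.022,0,0,0,0,0.2,-0.022,0,0,0,0,0.2,-0.01,0,0,0])

```text
clock: 5.98
tcp_pos: [0.635, -0.1661, 0.2927]
tool_rot: [[0.237, 0.971, 0.003], [0.971, -0.237, -0.002], [-0.001, 0.004, -1.0]]
force: [-4.4, -2.3, 6.6]
gripper_width: 0.173
grip_force: 27.8
```

>>> drive_tool(rows=[0,0.2,0,0,0,0,0,0.2,0,0,0,0,0,0,0,0,0,0])

```text
clock: 6.23
tcp_pos: [0.6515, -0.1702, 0.2916]
tool_rot: [[0.237, 0.971, 0.004], [0.971, -0.237, -0.002], [-0.001, 0.004, -1.0]]
force: [-0.2, -3.2, 11.0]
gripper_width: 0.175
grip_force: 28.2
```

```bash
python3 -c "from h import *;rep()"
```

```text
t 6.23 lamp xyz [103.4   2.6 291.6] rotvec tool vs nominal [-0.004 -0.001 -0.004] F [ 0.6 -3.2 11. ] w 0.175 grip 28.2 q [-0.34  0.53  1.16 -0.    1.45 -0.1 ]
```

>>> drive_tool(rows=[0,0,0,0,0,0,0,0,0,0,0,0,0,0,-1,0,0,0,0,0,-1,0,0,0,0,-1,0,0,0,0], gripper=0)

```text
clock: 6.65
tcp_pos: [0.62, -0.1629, 0.3798]
tool_rot: [[0.237, 0.971, 0.02], [0.971, -0.237, -0.007], [-0.002, 0.021, -1.0]]
force: [3.4, -1.2, 3.8]
gripper_width: 0.5
grip_force: 0.0
```

>>> drive_tool(rows=[0,-1,0,0,0,0,0,-1,0,0,0,0,0,-1,0,0,0,0,0,-0.7,0.7,0,0,0,0,0,1,0,0,0], gripper=1)

```text
clock: 7.07
tcp_pos: [0.4643, -0.1238, 0.3039]
tool_rot: [[0.237, 0.971, 0.005], [0.971, -0.237, -0.002], [-0.001, 0.006, -1.0]]
force: [3.5, -1.6, 0.9]
gripper_width: 0.001
grip_force: 0.0
```

>>> drive_tool(rows=[0,0,1,0,0,0,0,0,1,0,0,0,0,0,1,0,0,0,0,0,1,0,0,0,0,0,0.7,0,0,0])

```text
clock: 7.48
tcp_pos: [0.4665, -0.1244, 0.1107]
tool_rot: [[0.237, 0.971, -0.001], [0.971, -0.237, 0.001], [0.0, -0.001, -1.0]]
force: [-0.3, -0.1, -0.8]
gripper_width: 0.001
grip_force: 0.0
```

>>> drive_tool(rows=[0,0,0,-0.83,0,0,0,0,0,-0.83,0,0])

```text
clock: 7.65
tcp_pos: [0.4678, -0.125, 0.1117]
tool_rot: [[0.237, 0.952, 0.194], [0.971, -0.233, -0.048], [-0.0, 0.2, -0.98]]
force: [1.8, 0.5, -0.6]
gripper_width: -0.0
grip_force: 0.0
```

```bash
python3 - <<'E'
from h import *
rep(); p,d,c=grab("side"); cv2.imwrite("pics/s2.png",cv2.resize(p[120:360,150:430],None,fx=2.5,fy=2.5)[:,:,::-1]); rep()
W=(cloud(d.astype(float),c)*1000-O)@RL
u,v=np.meshgrid(range(640),range(480))
m=(d>0)&(W[...,0]>-150)&(W[...,0]<-40)&(abs(W[...,1]-2)<20)&(W[...,2]>56)&(W[...,2]<110)
for z in range(56,110,4):
    s=m&(W[...,2]>=z)&(W[...,2]<z+4)
    if s.any(): print(z,s.sum(),W[s].min(0).round(),W[s].max(0).round())
E
```

```text
t 7.65 lamp xyz [-85.9   2.2 111.7] rotvec tool vs nominal [-0.201  0.    -0.004] F [ 1.6  0.9 -0.6] w -0.0 grip 0.0 q [-0.41  0.45  1.99  0.07  0.5  -0.22]
t 7.7 lamp xyz [-88.2   2.4 112.1] rotvec tool vs nominal [-0.209 -0.    -0.004] F [-5.7  2.2 -2.3] w -0.005 grip 0.0 q [-0.41  0.45  2.01  0.07  0.48 -0.23]
92 1 [-86.  -9.  96.] [-86.  -9.  96.]
96 12 [-93. -11.  97.] [-74.  -0. 100.]
100 19 [-94. -13. 100.] [-71.  -2. 104.]
104 25 [-96. -13. 104.] [-70.   8. 108.]
108 18 [-96. -12. 108.] [-70.   9. 110.]
```

View pics/s2.png

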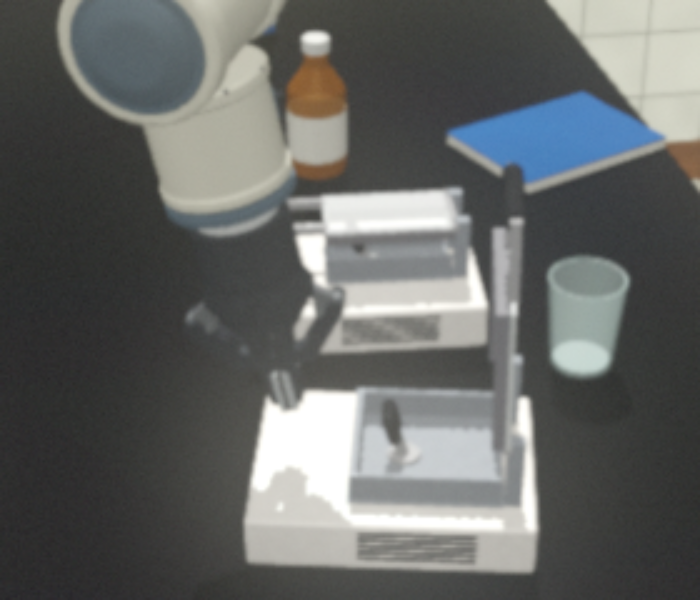

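The cover stands upright (bar at about (512,170)), the toggle is leaning to the front at (392,415), and the closed fingers are at (285,400) in front of the surround. Now I lower slightly and push.

>>> drive_tool(rows=[0,-0.06,0.29,0,0,0,0,0.49,0.1,0,0,0,0,0.49,0.1,0,0,0,0,0.49,0.1,0,0,0,0,0.1,0.02,0,0,0])

```text
clock: 8.12
tcp_pos: [0.5328, -0.141, 0.102]
tool_rot: [[0.237, 0.952, 0.194], [0.971, -0.232, -0.048], [-0.0, 0.2, -0.98]]
force: [-2.4, -0.5, 2.2]
gripper_width: -0.003
grip_force: 1.3
```

```bash
python3 -c "from h import *;rep()"
```

```text
t 8.12 lamp xyz [-18.9   2.3 102. ] rotvec tool vs nominal [-0.201  0.    -0.004] F [-2.2 -1.   2.2] w -0.003 grip 1.3 q [-0.38  0.53  1.84  0.05  0.57 -0.19]
```

Contact has started. I'll push on about 22 mm.

>>> drive_tool(rows=[0,0.17,0.05,0,0,0,0,0.17,0.05,0,0,0,0,0.15,0.03,0,0,0,0,0,0,0,0,0])

```text
clock: 8.45
tcp_pos: [0.55, -0.1451, 0.0997]
tool_rot: [[0.237, 0.952, 0.192], [0.971, -0.233, -0.047], [0.0, 0.198, -0.98]]
force: [-0.6, -0.4, -0.5]
gripper_width: 0.003
grip_force: 0.0
```

```bash
python3 -c "from h import *;rep()"
```

```text
t 8.45 lamp xyz [-1.2  2.4 99.7] rotvec tool vs nominal [-0.199  0.    -0.004] F [-0.4 -0.5 -0.5] w 0.003 grip 0.0 q [-0.38  0.55  1.8   0.05  0.59 -0.18]
```

>>> drive_tool(rows=[0,0.1,0.02,0,0,0,0,0.05,0.01,0,0,0,0,0,0,0,0,0])

```text
clock: 8.7
tcp_pos: [0.5548, -0.1463, 0.0993]
tool_rot: [[0.237, 0.953, 0.191], [0.971, -0.233, -0.046], [0.0, 0.196, -0.981]]
force: [-3.6, 1.8, 2.0]
gripper_width: 0.004
grip_force: 2.1
```

```bash
python3 - <<'E'
from h import *
rep(); p,d,c=grab("side"); cv2.imwrite("pics/s3.png",cv2.resize(p[120:360,150:430],None,fx=2.5,fy=2.5)[:,:,::-1]); rep()
E
```

```text
t 8.7 lamp xyz [ 3.7  2.5 99.3] rotvec tool vs nominal [-0.198  0.001 -0.004] F [-3.9  0.8  2. ] w 0.004 grip 2.1 q [-0.38  0.56  1.79  0.05  0.6  -0.17]
t 8.75 lamp xyz [ 3.7  2.5 99.4] rotvec tool vs nominal [-0.198  0.    -0.004] F [-4.  -0.1  0.7] w -0.002 grip 1.9 q [-0.38  0.56  1.79  0.05  0.6  -0.17]
```

View pics/s3.png

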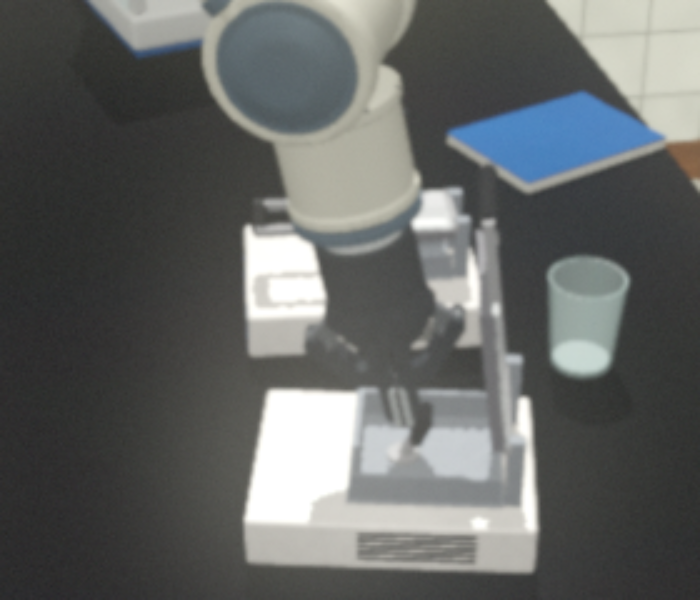

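The toggle now leans to the rear at (420,420) with the cover still nearly upright. I'll press a little more to confirm the stop.

>>> drive_tool(rows=[0,0.07,0.01,0,0,0,0,0.06,0.01,0,0,0,0,0,0,0,0,0,0,0,0,0,0,0])

```text
clock: 9.08
tcp_pos: [0.5564, -0.1464, 0.0989]
tool_rot: [[0.237, 0.954, 0.185], [0.971, -0.233, -0.044], [0.001, 0.19, -0.982]]
force: [-25.2, 2.7, 16.4]
gripper_width: 0.0
grip_force: 14.9
```

```bash
python3 -c "from h import *;rep()"
```

```text
t 9.08 lamp xyz [ 5.3  2.7 98.9] rotvec tool vs nominal [-0.191  0.001 -0.004] F [-25.1  -3.4  16.4] w 0.0 grip 14.9 q [-0.38  0.56  1.78  0.05  0.61 -0.17]
```

>>> drive_tool(rows=[0,-0.95,-0.19,0,0,0,0,-0.95,-0.19,0,0,0,0,-0.95,-0.19,0.5,0,0,0,-0.4,-1,1,0,0,0,0,-1,0,0,0])

```text
clock: 9.5
tcp_pos: [0.4286, -0.1149, 0.162]
tool_rot: [[0.237, 0.97, 0.045], [0.972, -0.237, -0.008], [0.003, 0.046, -0.999]]
force: [1.8, -0.6, 0.5]
gripper_width: -0.0
grip_force: 0.0
```

>>> drive_tool(rows=[0,0,-1,0,0,0,0,0,-1,0,0,0,0,0,-1,0,0,0,0,0,-1,0,0,0,0,0,-1,0,0,0])

```text
clock: 9.92
tcp_pos: [0.4205, -0.1134, 0.3656]
tool_rot: [[0.236, 0.97, 0.058], [0.972, -0.236, -0.012], [0.002, 0.059, -0.998]]
force: [1.9, -0.8, -0.7]
gripper_width: -0.003
grip_force: 0.0
```

```bash
python3 - <<'E'
from h import *
rep(); p,d,c=grab("side"); cv2.imwrite("pics/s4.png",cv2.resize(p[120:360,150:430],None,fx=2.5,fy=2.5)[:,:,::-1])
E
```

```text
t 9.92 lamp xyz [-134.6    2.   365.6] rotvec tool vs nominal [-0.059  0.002 -0.005] F [ 2.  -0.3 -0.7] w -0.003 grip 0.0 q [-0.41  0.08  1.63  0.01  1.37 -0.17]
```

View pics/s4.png

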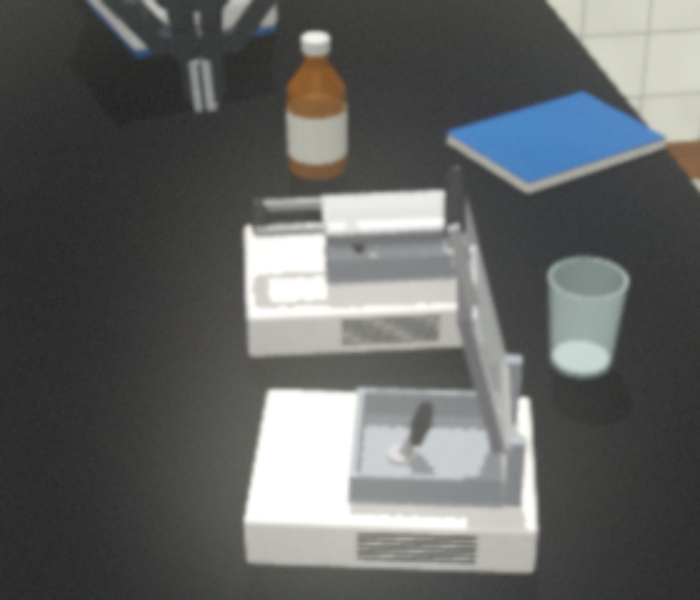

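The toggle leans rearward at (420,425), the hand is clear, and the cover is sinking. Now I wait for it to close.

```bash
python3 - <<'E'
from h import *
for i in range(170): p,d,c=grab("top")
rep()
E
```

```text
t 18.47 lamp xyz [-134.    2.  363.] rotvec tool vs nominal [-0.057  0.002 -0.005] F [-0.2  0.4 -0.4] w 0.002 grip 0.0 q [-0.41  0.08  1.63  0.01  1.37 -0.17]
```

>>> drive_tool(rows=[0,0,0,0,0,0,0,0,0,0,0,0,0,0,0,0,0,0,0,0,0,0,0,0,0,0,0,0,0,0])

```text
clock: 18.88
tcp_pos: [0.421, -0.1136, 0.363]
tool_rot: [[0.236, 0.97, 0.056], [0.972, -0.236, -0.012], [0.002, 0.057, -0.998]]
force: [-0.1, 0.5, -0.2]
gripper_width: 0.004
grip_force: 0.0
```

>>> drive_tool(rows=[0,0,0,0,0,0,0,0,0,0,0,0,0,0,0,0,0,0,0,0,0,0,0,0,0,0,0,0,0,0])

```text
clock: 19.3
tcp_pos: [0.421, -0.1136, 0.363]
tool_rot: [[0.236, 0.97, 0.056], [0.972, -0.236, -0.012], [0.002, 0.057, -0.998]]
force: [0.4, -0.4, -0.2]
gripper_width: -0.002
grip_force: 0.0
```

>>> drive_tool(rows=[0,0,0,0,0,0,0,0,0,0,0,0,0,0,0,0,0,0,0,0,0,0,0,0,0,0,0,0,0,0])

```text
clock: 19.72
tcp_pos: [0.421, -0.1136, 0.363]
tool_rot: [[0.236, 0.97, 0.056], [0.972, -0.236, -0.012], [0.002, 0.057, -0.998]]
force: [-0.1, 0.4, -0.0]
gripper_width: 0.003
grip_force: 0.0
```

>>> drive_tool(rows=[0,0,0,0,0,0,0,0,0,0,0,0,0,0,0,0,0,0,0,0,0,0,0,0,0,0,0,0,0,0])

```text
clock: 20.13
tcp_pos: [0.421, -0.1136, 0.363]
tool_rot: [[0.236, 0.97, 0.056], [0.972, -0.236, -0.012], [0.002, 0.057, -0.998]]
force: [-0.0, -0.4, -0.1]
gripper_width: -0.0
grip_force: 0.0
```

>>> drive_tool(rows=[0,0,0,0,0,0,0,0,0,0,0,0,0,0,0,0,0,0,0,0,0,0,0,0,0,0,0,0,0,0])

```text
clock: 20.55
tcp_pos: [0.421, -0.1136, 0.363]
tool_rot: [[0.236, 0.97, 0.056], [0.972, -0.236, -0.012], [0.002, 0.057, -0.998]]
force: [-0.6, -0.7, -0.1]
gripper_width: -0.002
grip_force: 0.0
```

>>> drive_tool(rows=[0,0,0,0,0,0,0,0,0,0,0,0,0,0,0,0,0,0,0,0,0,0,0,0,0,0,0,0,0,0])

```text
clock: 20.97
tcp_pos: [0.421, -0.1136, 0.363]
tool_rot: [[0.236, 0.97, 0.056], [0.972, -0.236, -0.012], [0.002, 0.057, -0.998]]
force: [0.1, 0.4, 0.1]
gripper_width: 0.0
grip_force: 0.0
```

>>> drive_tool(rows=[0,0,0,0,0,0,0,0,0,0,0,0,0,0,0,0,0,0,0,0,0,0,0,0,0,0,0,0,0,0])

```text
clock: 21.38
tcp_pos: [0.421, -0.1136, 0.363]
tool_rot: [[0.236, 0.97, 0.056], [0.972, -0.236, -0.012], [0.002, 0.057, -0.998]]
force: [0.8, 0.1, -0.1]
gripper_width: -0.003
grip_force: 0.0
```

>>> drive_tool(rows=[0,0,0,0,0,0,0,0,0,0,0,0,0,0,0,0,0,0,0,0,0,0,0,0,0,0,0,0,0,0])

```text
clock: 21.8
tcp_pos: [0.421, -0.1136, 0.363]
tool_rot: [[0.236, 0.97, 0.056], [0.972, -0.236, -0.012], [0.002, 0.057, -0.998]]
force: [0.1, 0.9, 0.3]
gripper_width: 0.003
grip_force: 0.0
```

>>> drive_tool(rows=[0,0,0,0,0,0,0,0,0,0,0,0,0,0,0,0,0,0,0,0,0,0,0,0,0,0,0,0,0,0])

```text
clock: 22.22
tcp_pos: [0.421, -0.1136, 0.363]
tool_rot: [[0.236, 0.97, 0.056], [0.972, -0.236, -0.012], [0.002, 0.057, -0.998]]
force: [0.4, -0.3, -0.1]
gripper_width: -0.001
grip_force: 0.0
```

```bash
python3 - <<'E'
from h import *
rep(); p,d,c=grab("side"); cv2.imwrite("pics/s5.png",cv2.resize(p[120:360,150:430],None,fx=2.5,fy=2.5)[:,:,::-1])
W=(cloud(d.astype(float),c)*1000-O)@RL
m=(abs(W[...,1])<70)&(W[...,2]>85)&(W[...,2]<300)
for x in range(-105,95,20):
    s=m&(W[...,0]>=x)&(W[...,0]<x+20); print(x,s.sum(),np.median(W[s][:,2]).round(1) if s.any() else None)
E
```

```text
t 22.22 lamp xyz [-134.    2.  363.] rotvec tool vs nominal [-0.057  0.002 -0.005] F [ 0.5 -0.2 -0.1] w -0.001 grip 0.0 q [-0.41  0.08  1.63  0.01  1.37 -0.17]
-105 254 111.3
-85 114 107.2
-65 96 106.9
-45 266 107.0
-25 440 107.0
-5 439 107.2
15 449 107.5
35 442 107.6
55 435 107.9
75 401 108.5
```

View pics/s5.png

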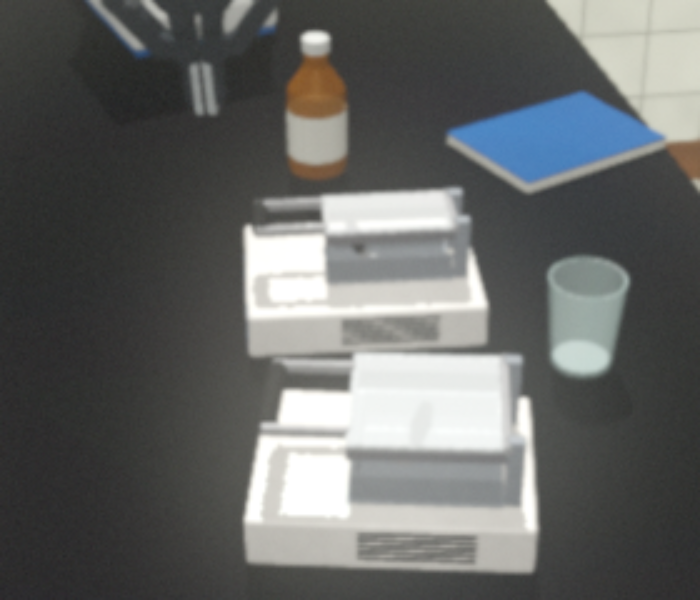

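The cover lies flat, with the plate level at about 107 mm. The toggle shows through it leaning rearward at (420,420), and the pump supply and bystanders are unchanged.

```bash
python3 -c "
from rig import env
print(env.hand_in())"
```

```text
the job is handed in; nothing more can be done
None
```

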